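# Interlock the washed slide channels on the bench mat

### The arm

A 6-joint arm with a two-finger parallel gripper is mounted at the origin on the work surface. World frame = base frame: x ahead of the robot, y to its left, z up, the work surface at z = 0. Lengths are in mm, angles in rad, forces in N, time in s.
With the tool pointing down it reaches from about 325 to 850 mm from the base axis. Payload 15.5 kg.
Tool frame: the origin (TCP) lies on the mounting face of the last link; the fingertips stand 191 mm ahead of it and the grasp point (between the pads) lies 172 mm ahead of it; z points along the fingers, y is the direction in which the jaws open and shut (so a half turn about z gives the same grasp; the last joint's range is limited). The gripper opens to 91 mm and grips with 3 to 60 N. Pads are 32 mm wide; open, the fingers measure 118 mm over their backs; the gripper's body (76 mm by 178 mm) begins 60 mm behind the grasp point.
Start: joints at [-1.345, 0.494, 1.345, -0, 1.302, -0.096], TCP at [197.08, -593.117, 404.715] pointing down, gripper open.
Joint ranges: [-2.91, 2.91], [-0.82, 2.16], [0.22, 2.67], [-1.22, 4.37], [0.12, 2.79], [-3.08, 3.08]. Speed limits (rad/s): [1.89, 1.89, 2.57, 3.01, 3.01, 3.01].

### API

Orientations are given as a unit quaternion [x, y, z, w].
In Python, from cell import status, imaging, close_job gives the robot as it stands. The module is installed in compiled form; this text tells all that it offers.
- The arm moves only by the tool carry_out, never from a script. Its argument "deltas" is one flat list of numbers, 7 for each row, row after row: the shift along the world's x, y, z in mm, then the turn, a rotation vector about the world's x, y, z in degrees, then the opening, from 0 (shut) to 1 (fully open). A call has 1 to 5 rows; each row shifts and turns the commanded pose from where the row before left it; what a row does not reach is not made up. A row lasts 1/12 s, in which the tool goes at most 41.7 mm and 7.16 degrees, less where a joint would pass 70% of its speed; a pose out of reach is approached as far as the arm can. A call is refused whole if a number of a shift passes 41.7 or a number of a turn 7.16, either way. A call with a gripper value outside its range is refused whole. The fingers move at their own pace and stop on an object; the grip force is fixed at half the most. Time passes only in rows, so rows that do not move let the fingers close. It gives the time, the measured TCP pose, the force and the opening at its end, in the units of the state.
- status.observe(): the state, without advancing time (a new reading comes with each control period).
- imaging.capture(name): name is "side" or "top" or "wrist"; returns a dict with "color" (420x560x3 uint8, red, green, blue), "vfov" (degrees; the focal length in pixels is half the picture's height over the tangent of half this angle, whatever the lens; pixels are square), "cx", "cy" (the principal point, pixels), "k1" (the pictures are not rectified: a ray, as slopes to the right and down, at radius r is drawn at 1 + k1 r^2 times it, then the intrinsics apply), "extrinsics" (4x4, takes a point from camera to world coordinates). Camera axes: x right, y up, looking along -z (the intrinsics and any distortion apply to the point x, -y, -z); pixel columns grow to the right and rows downward; lengths in mm; the calibration is good to about 2 mm. A picture is of the moment at which its call begins. There is no depth.
- close_job(): hands the job in, once; it reports no verdict.
The state is a dict: "clock": time; "q": joint angles; "dq": joint speeds; "joint_torque": joint torques, N m; "ee_pos": TCP position; "orientation": TCP orientation; "force": force on the tool from outside, world axes, zero at the start; "moment": the same for the moment, N m; "gripper_width": finger opening in mm.
Only numpy, scipy, OpenCV 4.12 (cv2) and the standard library are available. Lean on these libraries where they do the work, as an engineer would, in place of code of your own. Each camera call takes 0.05 s, during which the arm holds its last target.

### The job

Pack the three washed aluminium slide channels interlocked on the rubber mat: set the channel from the bare bench down on it, open side up, next to the channel already there, parallel, ends in line, with only a finger's width (about 25 mm) between the two. Then take the channel off the sloping drain rack and set it open side down astride the two, fully seated, one of its flanges in each trough and its ends in line with theirs. Set the channels down rather than dropping them, leave the first channel where it lies, and do not disturb the tube rack, tip box or jar.

Things in the scene. Friction and masses are not known exactly. Their poses are not given: they have to be found in the camera images.
- mat: Black rubber mat fixed to the bench, 220 (x) by 240 (y), 4 thick (mm). Origin: centre of its underside, on the bench. The first channel lies on its -y half with its length along the mat's x; the +y side is free.
- base_mid (a point): The first channel, loose, already on the mat, open side up (z axis up, towards the open side). Bare aluminium U-section, 160 long (x), 60 wide (y), 32 tall (z), walls 4 thick (trough 52 wide, 28 deep) in mm, 0.14-0.24 kg; point at its very centre, half-way up. 
- second_mid (a point): The second channel, loose, on the bare bench to the left or right of the mat, open side up (z axis up, towards the open side). Bare aluminium U-section, 160 long (x), 60 wide (y), 32 tall (z), walls 4 thick (trough 52 wide, 28 deep) in mm, 0.14-0.24 kg; point at its very centre, half-way up. 
- third_mid (a point): Third channel, loose, on the drain rack's slope, open side against it. Its z points from open side to web, square off the slope; x points up the slope. Seated astride the others its flange rims rest on their webs: its centre is then 4 mm above theirs. Bare aluminium U-section, 160 long (x), 60 wide (y), 32 tall (z), walls 4 thick (trough 52 wide, 28 deep) in mm, 0.14-0.24 kg; point at its very centre, half-way up. 
- rack_face (a point): White plastic drain rack, fixed to the bench on the other side of the mat. Point: middle of its 176 long, 76 mm wide face, 80 mm above the bench. The face slopes 30 degrees, rising towards the robot; the frame is level, x horizontal uphill, y across. A 12 mm high toe stop at the low end holds the channel; nothing stands beside its flanges.
- tube_rack_mid (a point): White test-tube rack with blue-capped tubes, loose, 50 (x) by 206 (y), 82 mm tall with caps, on the bench beyond the mat; point 30 mm up. Leave alone.
- tip_box_mid (a point): White pipette-tip box, loose, 85 by 120, 45 mm tall, on the bench beyond the mat; point 20 mm up. Leave alone.
- jar_mid (a point): Lidded jar, loose, 60 diameter, 85 mm tall, on the bench beyond the mat; point 42 mm up. Leave alone.
Things that resemble listed ones, but are neither listed nor needed, are in the scene too. What is shaped like the part that bears second_mid but orange or purple is not meant.

How it is judged (in metres and radians):
On the way:
1. the second channel stands open side up on the mat beside the first, parallel, ends in line, let go and at rest (angle between each of second_mid, base_mid's own z axis and vertical below 0.1 rad and z of second_mid in the frame of mat below 0.026 m and x of second_mid in the frame of mat between -0.11 and 0.11 m and y of second_mid in the frame of mat between -0.12 and 0.12 m and angle between the x axis of second_mid and the x axis of base_mid, either way round below 0.14 rad and x of second_mid in the frame of base_mid between -0.02 and 0.02 m and horizontal distance between second_mid and base_mid below 0.104 m and contact force between the fingers and second_channel below 0.1 N and linear speed of second_channel below 0.03 m/s), for 0.2 s.
At the end, for the whole second after the job is handed in: First and second open up on the mat, third open down with a flange in each trough, centre under 29 mm above bench; all level within 5 deg, parallel within 8 deg, ends in line within 20 mm; second within 104 mm of first, third within 57 mm of each; first moved under 30 mm; released, at rest (all of step 1 and angle between third_mid's own z axis and vertical below 0.1 rad and z of third_mid in the frame of mat below 0.029 m and angle between the x axis of third_mid and the x axis of base_mid, either way round below 0.14 rad and x of third_mid in the frame of base_mid between -0.02 and 0.02 m and horizontal distance between third_mid and base_mid below 0.057 m and horizontal distance between third_mid and second_mid below 0.057 m and contact force between the fingers and third_channel below 0.1 N and linear speed of third_channel below 0.03 m/s and distance of base_mid from where it was at the start of the episode below 0.03 m); the robot touches nothing.
It fails at once if the second channel is dropped (falls free faster than 0.6 m/s, about 18 mm) (linear speed of second_channel above 0.6 m/s and contact force between the fingers and second_channel below 0.02 N).
It fails at once if the third channel is dropped (falls free faster than 0.6 m/s, about 18 mm) (linear speed of third_channel above 0.6 m/s and contact force between the fingers and third_channel below 0.02 N).
It fails at once if the test-tube rack is moved more than 30 mm (distance of tube_rack_mid from where it was at the start of the episode above 0.03 m).
It fails at once if the pipette-tip box is moved more than 30 mm (distance of tip_box_mid from where it was at the start of the episode above 0.03 m).
It fails at once if the jar is moved more than 30 mm (distance of jar_mid from where it was at the start of the episode above 0.03 m).
It also fails if it takes over 69 s, if anything falls off the work surface, if the arm or the gripper's body presses on something with over 40 N, if the wrist force passes 120 N, or if a joint passes its speed limit or range.

## Working session

There is one attempt and no reset: what is moved stays moved. The work goes in short steps, Python scripts to look and compute and a tool call to move; the robot and the scene stay as the last step left them, time stands still between calls to the robot, and variables do not carry over. Pictures are saved under pics/ and viewed, and the job is handed in when it is done.

Besides the shell and the picture viewer there is one more tool, called after "Emit:" as a command line: name --argument value ..., lists and objects as JSON in quotes. carry_out: Moves the arm, as the interface text tells. Its arguments: {"type":"object","properties":{"deltas":{"type":"array"}},"required":["deltas"]}

```bash
mkdir -p pics
cat > h.py <<'E'
import numpy as np,cv2,json
from cell import status,imaging
def cap(name,fn):
    d=imaging.capture(name)
    cv2.imwrite('pics/'+fn+'.png',d['color'][:,:,::-1])
    np.savez('pics/'+fn+'.npz',**d)
    return d
def load(fn): 
    z=np.load('pics/'+fn+'.npz'); return {k:z[k] for k in z.files}
def KD(d):
    h=d['color'].shape[0]; f=h/2/np.tan(np.radians(float(d['vfov']))/2)
    return f,np.array([[f,0,float(d['cx'])],[0,f,float(d['cy'])],[0,0,1]]),np.array([float(d['k1']),0,0,0,0])
def ray(d,p):
    f,K,D=KD(d)
    u=cv2.undistortPoints(np.array([[p]],float),K,D)[0,0]
    E=np.array(d['extrinsics'],float)
    v=E[:3,:3]@np.array([u[0],-u[1],-1]); return E[:3,3],v
def atz(d,p,z):
    o,v=ray(d,p); return o+v*(z-o[2])/v[2]
def proj(d,P):
    f,K,D=KD(d); E=np.array(d['extrinsics'],float)
    c=(np.atleast_2d(P)-E[:3,3])@E[:3,:3]; c=c*[1,-1,-1]
    return cv2.projectPoints(c,np.zeros(3),np.zeros(3),K,D)[0][:,0]
def tri(*dp):
    A=np.zeros((3,3));b=np.zeros(3)
    for d,p in dp:
        o,v=ray(d,p);v=v/np.linalg.norm(v);M=np.eye(3)-np.outer(v,v);A+=M;b+=M@o
    X=np.linalg.solve(A,b)
    return X
E
python3 - <<'E'
from h import *
print(status.observe())
for n in ('side','top','wrist'):
    d=cap(n,n+'0'); print(n,d['vfov'],d['k1'],np.round(d['extrinsics'],3).tolist())
E
```

```text
{'clock': 0.0, 'q': array([-1.34551905e+00,  4.94204945e-01,  1.34612938e+00, -5.04655274e-06,
        1.30249368e+00, -9.55017482e-02]), 'dq': array([-7.92631313e-05, -1.62014443e-04,  1.07418564e-03, -9.98771027e-04,
        1.21287530e-03,  1.80228028e-03]), 'joint_torque': array([-3.17846330e-03, -8.78817844e+01, -3.81857193e+01,  7.05296570e-02,
        5.32139651e-02, -6.65695893e-05]), 'ee_pos': array([ 197.03511658, -592.97721492,  404.12518019]), 'orientation': array([ 9.87164856e-01,  1.59703366e-01, -4.24791314e-05, -6.16220974e-04]), 'force': array([-0.35305879, -0.05914009, -0.55060303]), 'moment': array([ 0.01186948, -0.00153003,  0.03145144]), 'gripper_width': 91.21086505061426}
side 56.40076708612902 -0.04596028608498597 [[-0.988, 0.122, -0.091, 493.658], [-0.152, -0.73, 0.667, 948.196], [0.015, 0.673, 0.74, 992.201], [0.0, 0.0, 0.0, 1.0]]
top 42.96896877282618 -0.13675428362930647 [[-0.006, 0.996, -0.084, 451.27], [-1.0, -0.006, 0.009, 136.301], [0.008, 0.084, 0.996, 1695.936], [0.0, 0.0, 0.0, 1.0]]
wrist 65.91508831091186 0.006139282343383046 [[0.316, 0.911, 0.264, 272.111], [-0.949, 0.304, 0.087, -567.555], [-0.001, -0.278, 0.961, 384.925], [0.0, 0.0, 0.0, 1.0]]
```

View pics/side0.png

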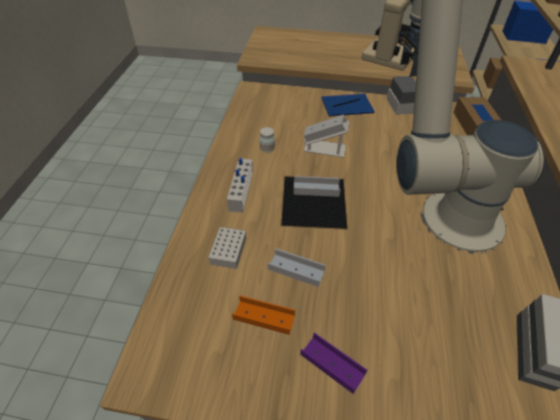

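View pics/top0.png

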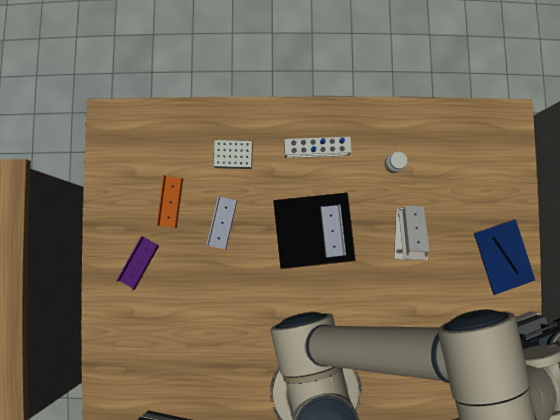

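View pics/wrist0.png

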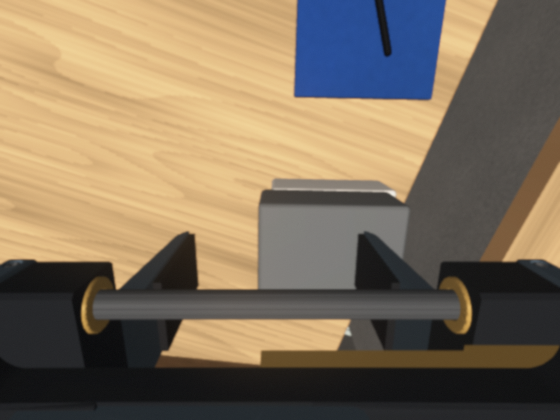

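Run:
```python
import cv2
t=cv2.imread('pics/top0.png'); s=cv2.imread('pics/side0.png')
def c(im,x,y,w,h,k,fn): cv2.imwrite('pics/'+fn+'.png',cv2.resize(im[y:y+h,x:x+w],None,fx=k,fy=k,interpolation=cv2.INTER_CUBIC))
c(t,200,185,160,90,5,'t1'); c(t,385,195,60,75,8,'t2')
c(s,260,170,100,120,5,'s1'); c(s,295,110,60,50,12,'s2')
```

```text
(no output)
```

View pics/t1.png

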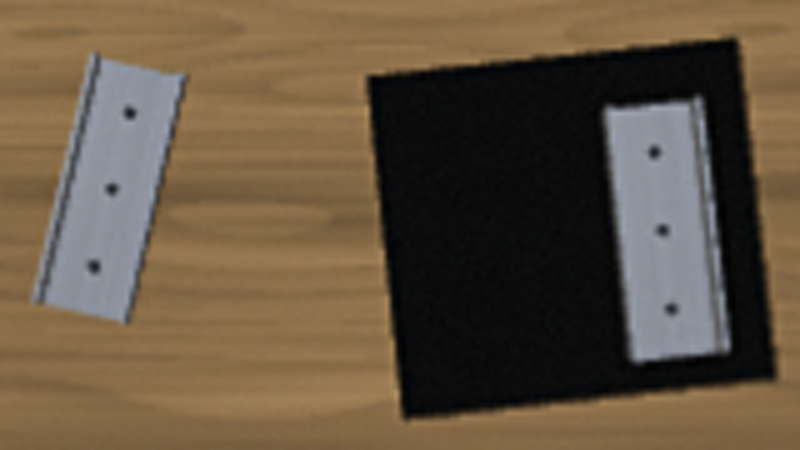

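View pics/t2.png

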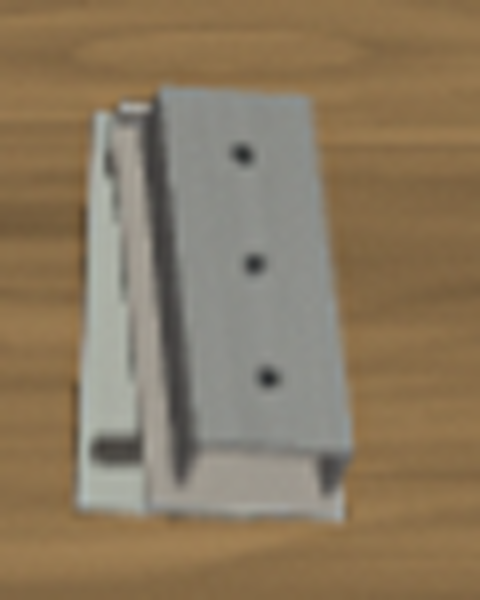

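View pics/s1.png

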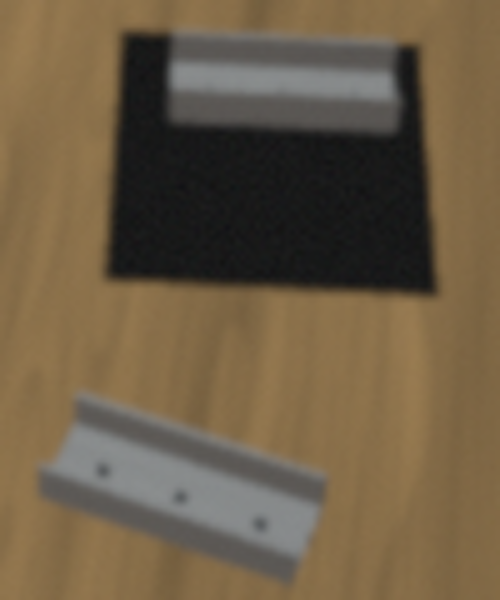

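View pics/s2.png

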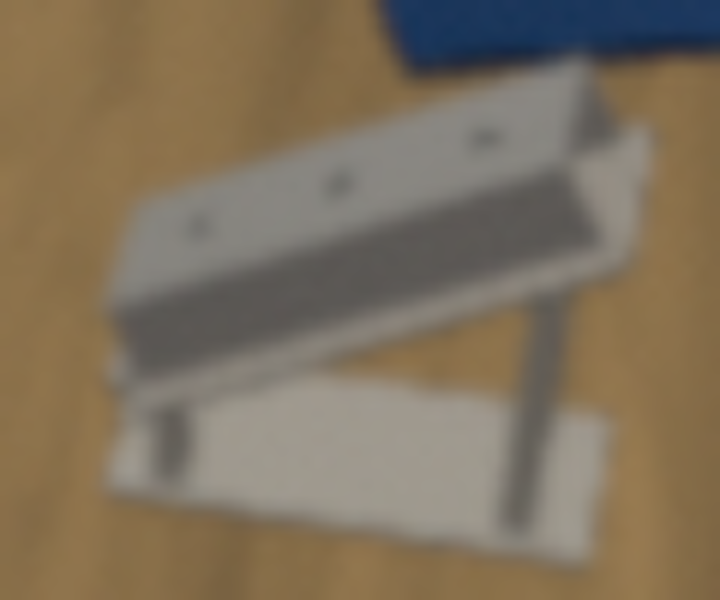

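```bash
cat > m.py <<'E'
from h import *
t=load('top0');s=load('side0')
def px(x,y,k,ox,oy): return ((x+.5)/k-.5+ox,(y+.5)/k-.5+oy)
T1=lambda x,y:px(x,y,5,200,185)
T2=lambda x,y:px(x,y,8,385,195)
S1=lambda x,y:px(x,y,5,260,170)
S2=lambda x,y:px(x,y,12,295,110)
print('second holes')
a=[T1(130,113),T1(112,189),T1(94,267)];b=[S1(103,471),S1(181,497),S1(260,524)]
P=[tri((t,p),(s,q)) for p,q in zip(a,b)]
for X,p,q in zip(P,a,b): print(X.round(1),proj(t,X).round(1),np.round(p,1),atz(t,p,4).round(1),atz(s,q,4).round(1))
v=P[0]-P[2];print('yaw',np.degrees(np.arctan2(v[1],v[0])))
print('third holes')
a=[T2(242,154),T2(255,264),T2(268,377)];b=[S2(200,228),S2(340,184),S2(487,137)]
P=[tri((t,p),(s,q)) for p,q in zip(a,b)]
for X,p in zip(P,a): print(X.round(1),np.round(proj(t,X)[0]-p,2))
v=P[0]-P[2];print('yaw',np.degrees(np.arctan2(v[1],v[0])),np.degrees(np.arctan2(v[2],np.hypot(v[0],v[1]))),np.linalg.norm(v))
print('base')
for p in [(655,152),(663,230),(671,309)]: print(atz(t,T1(*p),8).round(1))
for p in [(605,105),(697,98),(632,362),(728,353)]: print('c',atz(t,T1(*p),36).round(1))
for p in [(168,32),(397,40)]: print('side top far',atz(s,S1(*p),36).round(1))
for p in [(168,92),(402,97)]: print('side top near',atz(s,S1(*p),36).round(1))
for p in [(168,122),(400,132)]: print('side bot near',atz(s,S1(*p),4).round(1))
print('mat')
for p in [(368,76),(738,39),(777,379),(405,418)]: print(atz(t,T1(*p),4).round(1))
for p in [(124,33),(418,45),(437,293),(107,278)]: print('s',atz(s,S1(*p),4).round(1))
E
python3 m.py
```

```text
second holes
[586.1 280.6   0.7] [[225.6 207. ]] [225.6 207.2] [585.2 280.3   4. ] [586.5 282.8   4. ]
[537.3 292.    1.4] [[222.  222.3]] [222.  222.4] [536.8 291.7   4. ] [537.5 293.7   4. ]
[488.1 303.4   1.4] [[218.4 237.8]] [218.4 238. ] [487.4 303.1   4. ] [488.7 305.1   4. ]
yaw -13.071566380384121
third holes
[ 556.5 -305.4   80.4] [-0.01 -0.36]
[ 513.2 -302.6  105.1] [-0.   -0.34]
[ 469.7 -299.4  130.7] [ 0.   -0.14]
yaw -3.943824532426857 -30.01704721944036 100.49615660464775
base
[558.1 -53.4   8. ]
[508.5 -57.7   8. ]
[458.4 -62.2   8. ]
c [586.  -19.3  36. ]
c [590.  -77.1  36. ]
c [425.6 -34.1  36. ]
c [430.7 -94.1  36. ]
side top far [595.7 -74.2  36. ]
side top far [433.2 -93.4  36. ]
side top near [587.6 -13.9  36. ]
side top near [426.7 -36.1  36. ]
side bot near [586.8 -16.3   4. ]
side bot near [424.  -33.7   4. ]
mat
[608.  128.7   4. ]
[ 630.4 -108.2    4. ]
[ 413.5 -129.6    4. ]
[391.  106.7   4. ]
s [ 630.9 -101.9    4. ]
s [ 415.6 -125.5    4. ]
s [392.1 109.7   4. ]
s [607.3 132.3   4. ]
```

Emit:
carry_out --deltas '[14,36,0,0,0,-1.3,1,14,36,0,0,0,-1.3,1,14,36,0,0,0,-1.3,1,14,36,0,0,0,-1.3,1,14,36,0,0,0,-1.3,1]'

```text
clock: 0.57
ee_pos: [267.2, -411.3, 404.5]
orientation: [0.995, 0.103, -0.0, -0.0]
force: [0.8, -0.2, 1.0]
gripper_width: 91.4
```

Emit:
carry_out --deltas '[14,36,0,0,0,-1.3,1,14,36,0,0,0,-1.3,1,14,36,0,0,0,-1.3,1,14,36,0,0,0,-1.3,1,14,36,0,0,0,-1.3,1]'

```text
clock: 0.98
ee_pos: [337.2, -231.3, 404.7]
orientation: [0.999, 0.046, 0.0, 0.0]
force: [1.9, -0.5, -0.3]
gripper_width: 91.2
```

Emit:
carry_out --deltas '[14,36,0,0,0,-1.3,1,14,36,0,0,0,-1.3,1,14,36,0,0,0,-1.3,1,14,36,0,0,0,-1.3,1,14,36,0,0,0,-1.3,1]'

```text
clock: 1.4
ee_pos: [407.2, -51.2, 404.8]
orientation: [1.0, -0.01, 0.0, 0.0]
force: [1.0, -2.2, 0.2]
gripper_width: 91.8
```

Emit:
carry_out --deltas '[14,36,0,0,0,-1.3,1,14,36,0,0,0,-1.3,1,14,36,0,0,0,-1.3,1,14,36,0,0,0,-1.3,1,14,36,0,0,0,-1.3,1]'

```text
clock: 1.82
ee_pos: [477.2, 129.0, 404.7]
orientation: [0.998, -0.067, -0.0, 0.0]
force: [2.2, -0.1, 0.8]
gripper_width: 91.1
```

Emit:
carry_out --deltas '[14,36,0,0,0,-1.3,1,14,36,0,0,0,-1.3,1,14,36,0,0,0,-1.3,1,0,0,0,0,0,0,1]'

```text
clock: 2.15
ee_pos: [520.6, 240.0, 404.4]
orientation: [0.995, -0.1, 0.001, -0.001]
force: [-2.7, -1.3, -0.4]
gripper_width: 91.2
```

Run:
```python
from h import *
print(status.observe()['ee_pos'],status.observe()['orientation'])
cap('wrist','w1')
```

```text
[520.63798735 240.01562322 404.39219076] [ 9.95027768e-01 -9.95905941e-02  6.47327576e-04 -1.01717815e-03]
```

View pics/w1.png

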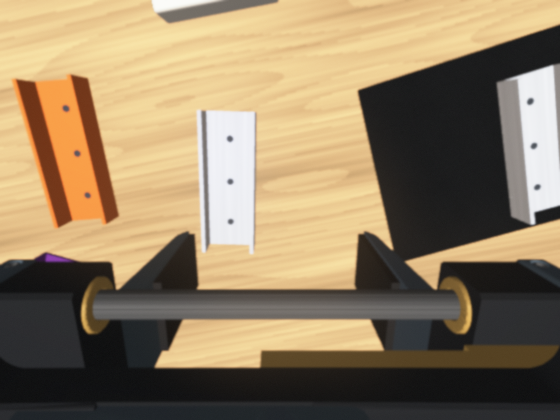

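Run:
```python
from h import *
w=load('w1');t=load('top0');s=load('side0')
P=[atz(w,p,4) for p in [(229.5,138.5),(230,181.5),(230.5,221.5)]]
print(np.round(P,1)); v=P[0]-P[2]; print(np.degrees(np.arctan2(v[1],v[0])))
P=[atz(w,p,8) for p in [(530,101),(533.5,145.5),(537,187)]]
print(np.round(P,1)); v=P[0]-P[2]; print(np.degrees(np.arctan2(v[1],v[0])))
print(tri((w,(230,181.5)),(t,(222,222.4)),(s,(296-.3,269.4))))
print([atz(w,p,32).round(1) for p in [(199,110),(255,112)]])
```

```text
[[585.8 282.9   4. ]
 [536.9 294.2   4. ]
 [488.  305.5   4. ]]
-12.98243503769803
[[559.6 -50.9   8. ]
 [509.6 -55.5   8. ]
 [459.5 -60.4   8. ]]
5.433775403120401
[537.08384148 293.39037092   1.86951324]
[array([621.2, 302.9,  32. ]), array([607.8, 246.2,  32. ])]
```

Emit:
carry_out --deltas '[8.2,26.6,-20,0,0,-0.8,1,8.2,26.6,-40,0,0,-0.8,1,0,0,-40,0,0,0,1,0,0,-40,0,0,0,1,0,0,-25,0,0,0,1]'

```text
clock: 2.62
ee_pos: [533.0, 283.3, 242.0]
orientation: [0.993, -0.114, -0.002, 0.001]
force: [-1.2, 0.3, -1.1]
gripper_width: 91.3
```

Emit:
carry_out --deltas '[0,0,-20,0,0,0,1,0,0,-12,0,0,0,1,0,0,-8,0,0,0,1,0,0,0,0,0,0,1]'

```text
clock: 2.95
ee_pos: [534.1, 283.7, 204.6]
orientation: [0.993, -0.114, -0.001, 0.0]
force: [-0.4, 0.3, -0.3]
gripper_width: 91.1
```

Emit:
carry_out --deltas '[1.5,4.8,-3,0,0,0,1,1.5,4.8,-2.5,0,0,0,1,0,0,0,0,0,0,0.6,0,0,0,0,0,0,0.5,0,0,0,0,0,0,0.3]'

```text
clock: 3.37
ee_pos: [537.4, 294.0, 200.6]
orientation: [0.993, -0.114, 0.0, -0.0]
force: [0.1, -0.4, -0.4]
gripper_width: 74.1
```

Emit:
carry_out --deltas '[0,0,0,0,0,0,0,0,0,0,0,0,0,0,0,0,0,0,0,0,0]'

```text
clock: 3.62
ee_pos: [537.3, 293.8, 200.2]
orientation: [0.993, -0.114, 0.0, -0.0]
force: [-0.8, -1.5, 2.7]
gripper_width: 59.9
```

Emit:
carry_out --deltas '[0,0,10,0,0,0,0,0,0,20,0,0,0,0,0,0,25,0,0,0,0,0,0,10,0,0,0,0,-4,-20,0,0,0,1.4,0]'

```text
clock: 4.03
ee_pos: [534.5, 276.0, 268.1]
orientation: [0.995, -0.102, 0.003, -0.002]
force: [0.5, -0.6, -2.3]
gripper_width: 59.9
```

Emit:
carry_out --deltas '[-4,-30,0,0,0,2.1,0,-4,-30,0,0,0,2.1,0,-4,-30,0,0,0,2.1,0,-4,-30,0,0,0,2.1,0,-4,-30,0,0,0,2.1,0]'

```text
clock: 4.45
ee_pos: [512.8, 122.5, 265.2]
orientation: [1.0, -0.01, 0.0, -0.0]
force: [0.0, 0.0, -1.6]
gripper_width: 60.0
```

Emit:
carry_out --deltas '[-4,-30,0,0,0,2.1,0,-4,-30,0,0,0,2.1,0,-4,-20,0,0,0,2.1,0,0,-13,0,0,0,0,0,0,0,0,0,0,0,0]'

```text
clock: 4.87
ee_pos: [501.1, 28.7, 265.2]
orientation: [0.999, 0.043, 0.0, 0.0]
force: [1.4, 0.3, -1.7]
gripper_width: 59.2
```

Run:
```python
from h import *
o=status.observe();print(o['ee_pos'],o['orientation'],o['gripper_width'])
cap('wrist','w2')
```

```text
[501.12291527  28.70459908 265.24561633] [9.99063514e-01 4.32673551e-02 5.13264810e-05 1.66723946e-04] 59.16378915637742
```

View pics/w2.png

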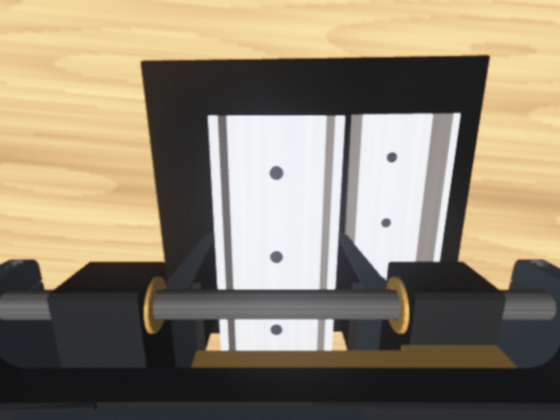

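Run:
```python
from h import *
w=load('w2')
P=[atz(w,p,8) for p in [(391.7,157),(386,223)]]
print(np.round(P,1)); v=P[0]-P[1]; print(np.degrees(np.arctan2(v[1],v[0])), 'mid',P[1])
P=[atz(w,p,69) for p in [(276.5,173),(276.5,257),(276.5,329)]]
print(np.round(P,1)); v=P[0]-P[2]; print(np.degrees(np.arctan2(v[1],v[0])))
```

```text
[[559.2 -50.6   8. ]
 [508.8 -55.7   8. ]]
5.70142123711297 mid [508.80938096 -55.67204858   8.        ]
[[550.4  33.1  69. ]
 [500.4  28.7  69. ]
 [451.   24.3  69. ]]
5.00940172935047
```

Emit:
carry_out --deltas '[0.3,2.2,-20,0,0,0.3,0,0,0,-20,0,0,0,0,0,0,-12,0,0,0,0,0,0,-4,0,0,0,0,0,0,0,0,0,0,0]'

```text
clock: 5.33
ee_pos: [501.4, 33.8, 208.4]
orientation: [0.999, 0.047, -0.001, -0.0]
force: [-0.6, -0.2, -1.3]
gripper_width: 59.9
```

Emit:
carry_out --deltas '[0,0,-2,0,0,0,0,0,0,-1,0,0,0,0,0,0,-1,0,0,0,0,0,0,0,0,0,0,0]'

```text
clock: 5.67
ee_pos: [501.7, 33.1, 205.4]
orientation: [0.999, 0.047, 0.0, 0.0]
force: [0.3, 0.1, -1.3]
gripper_width: 59.6
```

Emit:
carry_out --deltas '[0.2,-2,0,0,0,0,0,0,0,-1,0,0,0,0,0,0,-0.5,0,0,0,0,0,0,0,0,0,0,0]'

```text
clock: 6.0
ee_pos: [501.9, 30.8, 204.2]
orientation: [0.999, 0.047, 0.0, 0.0]
force: [-2.6, -1.9, 15.4]
gripper_width: 59.8
```

Emit:
carry_out --deltas '[0,0,0.3,0,0,0,0,0,0,0,0,0,0,0.8,0,0,0,0,0,0,0.8,0,0,0,0,0,0,0.8,0,0,0,0,0,0,0.8]'

```text
clock: 6.42
ee_pos: [501.8, 31.0, 203.8]
orientation: [0.999, 0.047, -0.0, -0.0]
force: [-0.6, -0.2, -0.2]
gripper_width: 73.0
```

Released; lift straight up and look.

Emit:
carry_out --deltas '[0,0,10,0,0,0,0.8,0,0,20,0,0,0,0.8,0,0,35,0,0,0,0.8,0,0,35,0,0,0,1,0,0,35,0,0,0,1]'

```text
clock: 6.83
ee_pos: [501.3, 31.1, 340.9]
orientation: [0.999, 0.047, -0.0, -0.0]
force: [1.4, 0.1, -0.4]
gripper_width: 83.6
```

Emit:
carry_out --deltas '[0,0,35,0,0,0,1,0,0,35,0,0,0,1,0,0,0,0,0,0,1]'

```text
clock: 7.08
ee_pos: [502.6, 31.1, 415.7]
orientation: [0.999, 0.047, 0.005, 0.0]
force: [1.9, 0.1, 1.4]
gripper_width: 91.1
```

Run:
```python
from h import *
o=status.observe();print(o['ee_pos'],o['orientation'],o['gripper_width'])
cap('wrist','w3')
```

```text
[502.59585744  31.06195968 415.71259925] [9.98883720e-01 4.69975756e-02 4.72501231e-03 4.65461370e-04] 91.12874345514646
```

View pics/w3.png

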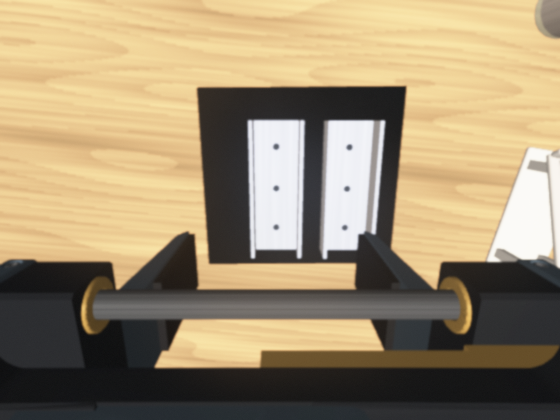

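Run:
```python
from h import *
w=load('w3')
for L in ([(349,147.5),(347,188.5),(345,227.5)],[(276.5,147),(276.5,188.5),(276.5,227.5)]):
  P=[atz(w,p,8) for p in L]
  v=P[0]-P[2]; print(np.round(P,1).tolist(),np.degrees(np.arctan2(v[1],v[0])))
```

```text
[[558.7, -50.6, 8.0], [509.5, -55.8, 8.0], [459.5, -61.0, 8.0]] 5.986165131091206
[[551.2, 34.9, 8.0], [501.4, 30.2, 8.0], [451.3, 25.4, 8.0]] 5.4399618573889335
```

Emit:
carry_out --deltas '[0,-30,0,0,0,-1,1,0,-34,0,0,0,-1,1,0,-34,0,0,0,-1,1,0,-34,0,0,0,-1,1,0,-34,0,0,0,-1,1]'

```text
clock: 7.55
ee_pos: [501.1, -136.3, 408.4]
orientation: [1.0, 0.003, -0.001, -0.0]
force: [0.9, 0.5, -0.2]
gripper_width: 91.4
```

Emit:
carry_out --deltas '[0,-34,0,0,0,-1,1,0,-34,0,0,0,-1,1,0,-30,0,0,0,-1,1,0,-10,0,0,0,-1,1,0,0,0,0,0,0,1]'

```text
clock: 7.97
ee_pos: [501.4, -245.0, 408.1]
orientation: [0.999, -0.033, -0.001, -0.0]
force: [0.0, 0.0, 0.4]
gripper_width: 91.3
```

Run:
```python
from h import *
o=status.observe();print(o['ee_pos'],o['orientation'],o['gripper_width'])
cap('wrist','w4')
```

```text
[ 501.38115334 -244.99347124  408.12941012] [ 9.99439640e-01 -3.34680354e-02 -5.26243435e-04 -1.43295182e-04] 91.27085778122817
```

Emit:
carry_out --deltas '[0,-26,0,0,0,0,1,0,-34,0,0,0,0,1,0,-20,0,0,0,0,1,0,0,0,0,0,0,1,0,0,0,0,0,0,1]'

```text
clock: 8.43
ee_pos: [501.8, -322.3, 408.4]
orientation: [1.0, -0.032, -0.0, -0.001]
force: [0.1, 0.5, 0.7]
gripper_width: 91.2
```

Run:
```python
from h import *
o=status.observe();print(o['ee_pos'],o['orientation'],o['gripper_width'])
cap('wrist','w5')
```

```text
[ 501.79072004 -322.29090969  408.38532264] [ 9.99502536e-01 -3.15320702e-02 -3.88358266e-04 -5.07779241e-04] 91.18500905770006
```

View pics/w4.png

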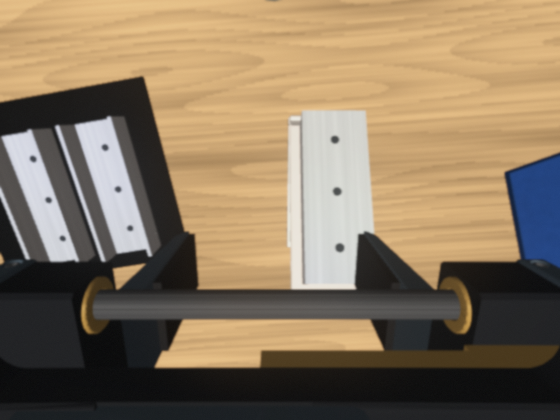

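View pics/w5.png

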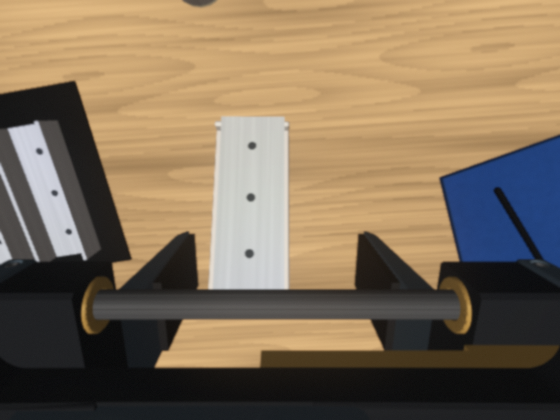

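Run:
```python
from h import *
a=load('w4');b=load('w5');t=load('top0');s=load('side0')
A=[(335,139.5),(337,191),(340,247.5)];B=[(252,146),(250.7,197.7),(249,253.7)]
T=[((x+.5)/8-.5+385,(y+.5)/8-.5+195) for x,y in [(242,154),(255,264),(268,377)]]
S=[((x+.5)/12-.5+295,(y+.5)/12-.5+110) for x,y in [(200,228),(340,184),(487,137)]]
for n in (0,1):
  P=[tri(*([(a,p),(b,q)]+([(t,r),(s,u)] if n else []))) for p,q,r,u in zip(A,B,T,S)]
  v=P[2]-P[0];print(np.round(P,1).tolist(),np.degrees(np.arctan2(-v[1],-v[0])),np.degrees(np.arctan2(v[2],np.hypot(v[0],v[1]))),np.linalg.norm(v))
  m=np.mean(P,0);n_=np.array([.5*np.cos(np.radians(-4)),.5*np.sin(np.radians(-4)),.866]);print('tcp',m+169*n_, m)
```

```text
[[556.1, -302.6, 83.8], [513.0, -299.5, 107.7], [470.5, -296.6, 134.8]] -4.005832729935411 30.683490222539934 99.77643940334428
tcp [ 597.50752471 -305.45950902  255.13267237] [ 513.21336246 -299.56508699  108.77867237]
[[556.2, -303.2, 82.7], [513.0, -300.2, 107.5], [469.7, -297.2, 132.9]] -3.953595935409291 30.06570406491415 100.17225069616057
tcp [ 597.25013345 -306.11409285  254.01823615] [ 512.9559712  -300.21967082  107.66423615]
```

Emit:
carry_out --deltas '[20,2,-5,0.35,5,-0.2,1,24,2,-5,0.35,5,0,1,24,2,-10,0.35,5,0,1,24,2,-10,0.35,5,0,1,24,2,-10,0.35,5,0,1]'

```text
clock: 8.9
ee_pos: [619.1, -310.6, 368.8]
orientation: [0.975, -0.032, -0.219, -0.008]
force: [-0.0, -0.3, -0.8]
gripper_width: 91.4
```

Emit:
carry_out --deltas '[20,2,-10,0.35,5,-0.2,1,10,0,-10,0,0,0,1,0,0,0,0,0,0,1,0,0,0,0,0,0,1]'

```text
clock: 9.23
ee_pos: [647.7, -310.0, 348.2]
orientation: [0.965, -0.033, -0.259, -0.01]
force: [0.0, -0.5, 0.2]
gripper_width: 90.9
```

Run:
```python
from h import *
from scipy.spatial.transform import Rotation as R
o=status.observe();r=R.from_quat(o['orientation']).as_matrix();print(o['ee_pos'],r.round(3).tolist(),o['q'])
n=-r[:,2]; y=np.array([np.sin(np.radians(4)),np.cos(np.radians(4)),0])
want=np.array([.5*np.cos(np.radians(-4)),.5*np.sin(np.radians(-4)),.866])
print('n',n,want)
W=np.column_stack([np.cross(-y,-want)*1,-y,-want])
print('rotvec needed deg',np.degrees(R.from_matrix(W@r.T).as_rotvec()))
print('shift to pre(60)',np.array([597.3,-306,253])+60*want-o['ee_pos'])
cap('wrist','w6')
```

```text
[ 647.67109486 -310.03464094  348.16661319] [[0.864, -0.069, -0.499], [-0.059, -0.998, 0.037], [-0.5, -0.002, -0.866]] [-0.48441665  0.80964494  0.92741063 -0.21168069  1.8844338   1.13888108]
n [ 0.49852988 -0.03650778  0.86610343] [ 0.49878203 -0.03487824  0.866     ]
rotvec needed deg [-0.12773871  0.0188378  -0.03470774]
shift to pre(60) [-20.44417336   1.94194673 -43.20661319]
```

View pics/w6.png

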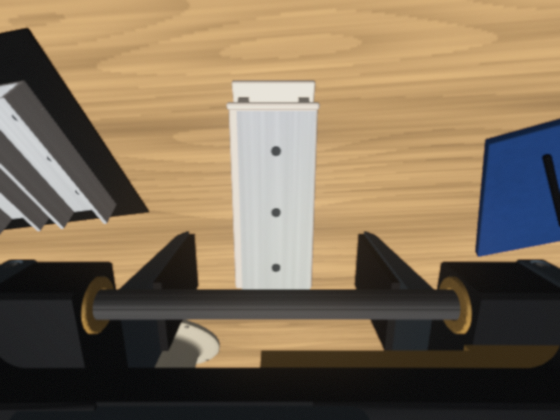

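Emit:
carry_out --deltas '[-10,1,-20,0,0,0,1,-12,1,-24,0,0,0,1,-12,1,-22,0,0,0,1,-8,0.5,-14,0,0,0,1,0,0,0,0,0,0,1]'

```text
clock: 9.7
ee_pos: [603.0, -307.4, 267.8]
orientation: [0.965, -0.034, -0.26, -0.011]
force: [0.4, 0.2, -0.7]
gripper_width: 91.6
```

Run:
```python
from h import *
o=status.observe();print(o['ee_pos'],o['orientation'],o['force'],np.array([597.3,-306,253])-o['ee_pos'])
cap('side','s7');d=cap('wrist','w7')
s=cv2.imread('pics/s7.png');cv2.imwrite('pics/s7c.png',cv2.resize(s[90:170,270:380],None,fx=7,fy=7,interpolation=cv2.INTER_CUBIC))
```

```text
[ 603.00620848 -307.38150438  267.82047792] [ 0.9649261  -0.03440117 -0.26002924 -0.0109078 ] [ 0.42562625  0.15354464 -0.65342088] [ -5.70620848   1.38150438 -14.82047792]
```

View pics/s7c.png

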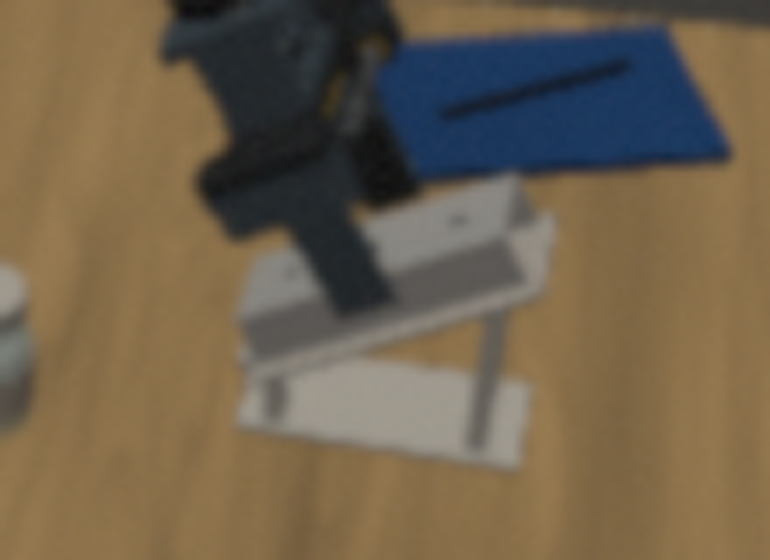

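View pics/w7.png

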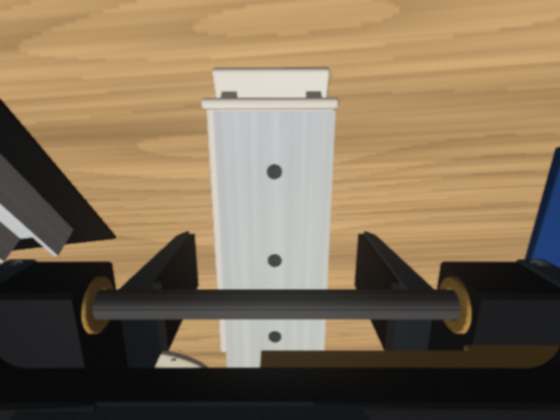

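Emit:
carry_out --deltas '[-2.5,0.6,-6,0,0,0,1,-2.5,0.5,-6.5,0,0,0,1,0,0,0,0,0,0,0.8,0,0,0,0,0,0,0.5,0,0,0,0,0,0,0.3]'

```text
clock: 10.22
ee_pos: [601.0, -306.4, 256.5]
orientation: [0.965, -0.034, -0.259, -0.01]
force: [-0.2, -0.4, -0.1]
gripper_width: 73.8
```

Emit:
carry_out --deltas '[0,0,0,0,0,0,0,0,0,0,0,0,0,0,0,0,0,0,0,0,0]'

```text
clock: 10.47
ee_pos: [601.0, -306.4, 256.5]
orientation: [0.965, -0.034, -0.259, -0.01]
force: [0.3, 0.8, 1.7]
gripper_width: 59.5
```

Run:
```python
from h import *
o=status.observe();print(o['ee_pos'],o['orientation'],o['force'],o['gripper_width'])
cap('side','s8');d=cap('wrist','w8')
s=cv2.imread('pics/s8.png');cv2.imwrite('pics/s8c.png',cv2.resize(s[90:170,270:380],None,fx=7,fy=7,interpolation=cv2.INTER_CUBIC))
```

```text
[ 600.97499319 -306.38570039  256.50531495] [ 0.96522793 -0.03387137 -0.25901982 -0.00982378] [0.33929873 0.81361211 1.71663221] 59.49937204968487
```

View pics/s8c.png

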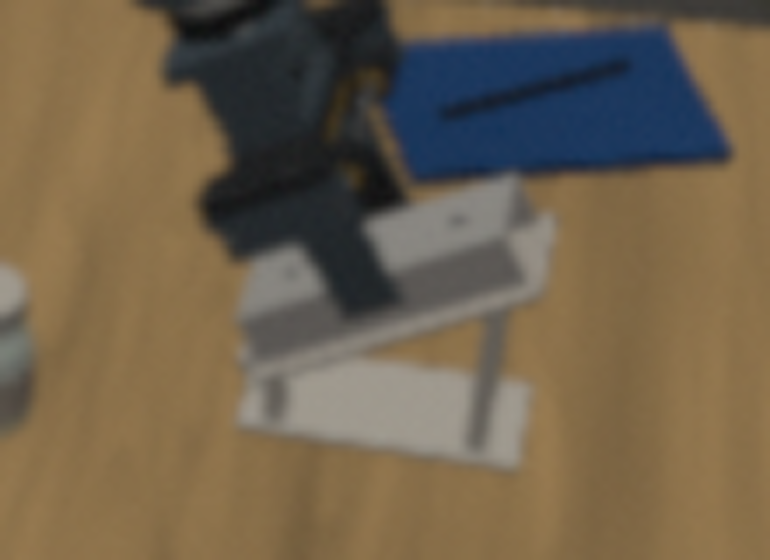

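View pics/w8.png

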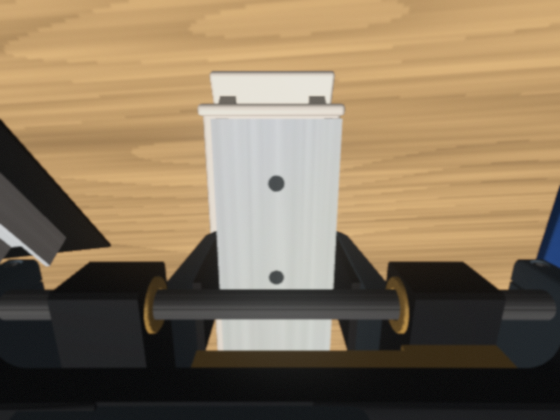

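Emit:
carry_out --deltas '[3,-0.2,5.2,0,0,0,0,8,-0.6,14,0,0,0,0,12,-0.8,20.8,0,0,0,0,10,-0.7,17.3,0,0,0,0,0,0,0,0,0,0,0]'

```text
clock: 10.98
ee_pos: [635.7, -308.9, 317.3]
orientation: [0.966, -0.034, -0.257, -0.009]
force: [0.9, -0.5, -1.5]
gripper_width: 59.7
```

Emit:
carry_out --deltas '[-17,8,2,-0.34,-4.98,0,0,-20,15,2,-0.34,-4.98,0,0,-20,20,2,-0.34,-4.98,0,0,-20,20,2,-0.34,-4.98,0,0,-20,20,2,-0.34,-4.98,0,0]'

```text
clock: 11.4
ee_pos: [535.2, -224.6, 323.2]
orientation: [0.998, -0.035, -0.043, -0.003]
force: [1.5, 0.4, -0.9]
gripper_width: 59.8
```

Emit:
carry_out --deltas '[-20,25,2,-0.34,-4.98,0,0,0,30,0,0,0,1.5,0,0,30,0,0,0,2,0,0,30,0,0,0,2,0,0,30,0,0,0,2,0]'

```text
clock: 11.82
ee_pos: [515.9, -79.4, 325.4]
orientation: [1.0, 0.031, -0.001, -0.001]
force: [0.2, -0.3, -1.7]
gripper_width: 59.7
```

Emit:
carry_out --deltas '[0,28,0,0,0,2,0,0,20,0,0,0,0,0,0,8,0,0,0,0,0,0,0,0,0,0,0,0,0,0,0,0,0,0,0]'

```text
clock: 12.23
ee_pos: [516.6, -24.9, 325.4]
orientation: [0.999, 0.048, -0.001, -0.001]
force: [1.0, 0.0, -2.2]
gripper_width: 59.9
```

Run:
```python
from h import *
from scipy.spatial.transform import Rotation as R
o=status.observe();r=R.from_quat(o['orientation']).as_matrix();print(o['ee_pos'],r.round(4).tolist(),o['force'],o['gripper_width'])
cap('side','s9');d=cap('wrist','w9')
s=cv2.imread('pics/s9.png');cv2.imwrite('pics/s9c.png',cv2.resize(s[130:240,250:380],None,fx=6,fy=6,interpolation=cv2.INTER_CUBIC))
```

```text
[516.6405874  -24.89014791 325.40230531] [[0.9953, 0.0967, -0.0027], [0.0967, -0.9953, 0.0022], [-0.0025, -0.0024, -1.0]] [ 1.00203999  0.0372479  -2.17186444] 59.917728792186736
```

View pics/s9c.png

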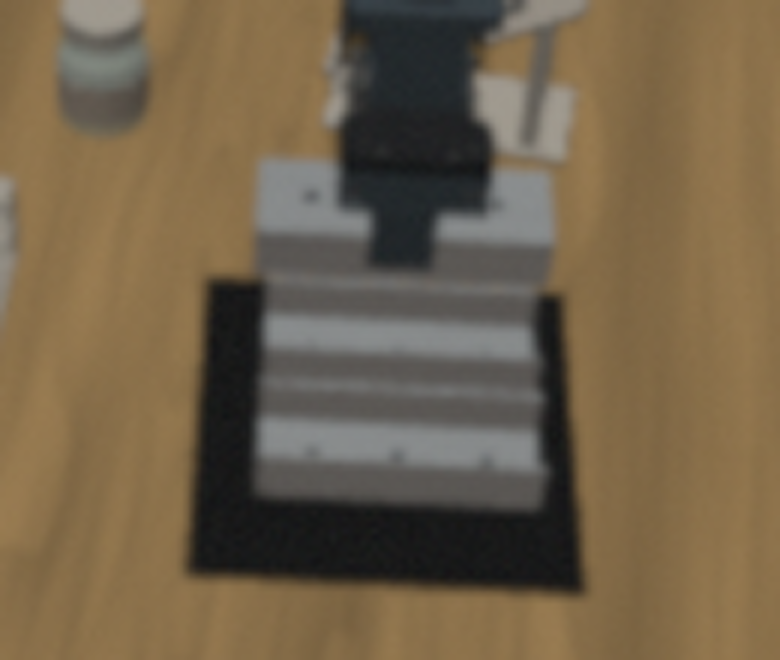

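View pics/w9.png

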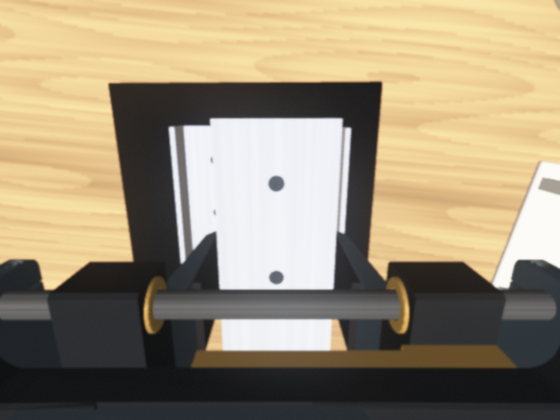

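Run:
```python
from h import *
w=load('w9');s=load('s9')
P=[atz(w,p,152) for p in [(276,183.5),(276.5,278)]];print(np.round(P,1).tolist())
# side: holes in crop
for p in [(312,195),(497,204)]:
  print(atz(s,((p[0]+.5)/6-.5+250,(p[1]+.5)/6-.5+130),152).round(1))
# base far +y wall etc from wrist: second's +y wall outer edge
print([atz(w,p,36).round(1) for p in [(170,127),(350,127)]])
```

```text
[[564.2, -20.0, 152.0], [513.8, -25.1, 152.0]]
[565.1 -20.4 152. ]
[465.3 -30.1 152. ]
[array([578.6,  67.7,  36. ]), array([592.6, -76.9,  36. ])]
```

Emit:
carry_out --deltas '[-4.5,6,-10,0,0,0,0,-4.3,6.3,-20,0,0,0,0,0,0,-25,0,0,0,0,0,0,-18,0,0,0,0,0,0,0,0,0,0,0]'

```text
clock: 12.75
ee_pos: [507.1, -13.3, 249.9]
orientation: [0.999, 0.047, -0.003, -0.002]
force: [-0.4, 0.0, -2.0]
gripper_width: 59.8
```

Run:
```python
from h import *
o=status.observe();print(o['ee_pos'],o['orientation'],o['force'])
d=cap('wrist','w10');w=d
```

```text
[507.11250314 -13.26193764 249.88563815] [ 0.9988684   0.04741354 -0.00334118 -0.0016449 ] [-0.42517217  0.0186439  -1.98027857]
```

View pics/w10.png

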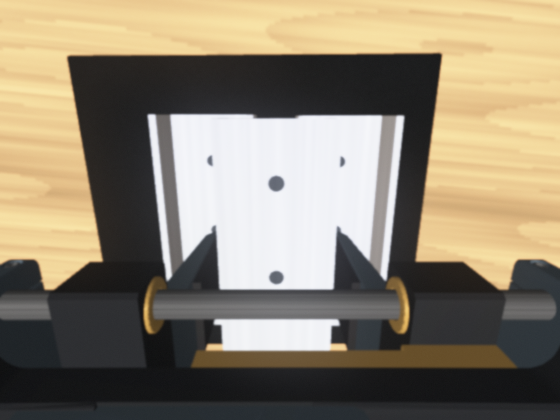

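Emit:
carry_out --deltas '[0,0,-8,0,0,0,0,0,0,-10,0,0,0,0,0,0,-8,0,0,0,0,0,0,-4,0,0,0,0,0,0,0,0,0,0,0]'

```text
clock: 13.22
ee_pos: [507.8, -12.4, 221.8]
orientation: [0.999, 0.048, -0.002, -0.001]
force: [-0.4, -0.4, -2.0]
gripper_width: 60.1
```

Emit:
carry_out --deltas '[0,0,-2,0,0,0,0,0,0,-1,0,0,0,0,0,0,0,0,0,0,0]'

```text
clock: 13.47
ee_pos: [508.0, -12.4, 219.7]
orientation: [0.999, 0.048, -0.001, -0.001]
force: [-0.1, -0.5, -1.7]
gripper_width: 59.7
```

Emit:
carry_out --deltas '[0,0,-2,0,0,0,0,0,0,-1,0,0,0,0,0,0,-1,0,0,0,0,0,0,0,0,0,0,0]'

```text
clock: 13.8
ee_pos: [508.0, -12.4, 215.5]
orientation: [0.999, 0.048, -0.001, -0.001]
force: [-0.4, -0.3, 0.6]
gripper_width: 59.9
```

Emit:
carry_out --deltas '[0,0,-0.7,0,0,0,0,0,0,0,0,0,0,0,0,0,0,0,0,0,0]'

```text
clock: 14.05
ee_pos: [508.0, -12.4, 214.9]
orientation: [0.999, 0.048, -0.001, -0.001]
force: [-0.1, -1.1, -1.8]
gripper_width: 60.0
```

Emit:
carry_out --deltas '[0,0,-0.8,0,0,0,0,0,0,0,0,0,0,0]'

```text
clock: 14.22
ee_pos: [508.0, -12.4, 214.0]
orientation: [0.999, 0.048, -0.001, -0.001]
force: [-0.4, -0.3, -1.3]
gripper_width: 59.9
```

Emit:
carry_out --deltas '[0,0,-0.8,0,0,0,0,0,0,0,0,0,0,0]'

```text
clock: 14.38
ee_pos: [508.0, -12.4, 213.3]
orientation: [0.999, 0.048, -0.001, -0.001]
force: [-0.2, -0.4, -0.2]
gripper_width: 59.9
```

Emit:
carry_out --deltas '[0,0,-0.8,0,0,0,0,0,0,0,0,0,0,0]'

```text
clock: 14.55
ee_pos: [508.0, -12.4, 213.3]
orientation: [0.999, 0.048, -0.001, -0.001]
force: [-4.6, -0.6, 19.9]
gripper_width: 59.9
```

Emit:
carry_out --deltas '[0,0,-0.8,0,0,0,0,0,0,0,0,0,0,0]'

```text
clock: 14.72
ee_pos: [508.0, -12.3, 212.9]
orientation: [0.999, 0.048, -0.001, -0.001]
force: [-6.7, 1.2, 30.8]
gripper_width: 59.7
```

Emit:
carry_out --deltas '[0,0,1,0,0,0,0,0,0,0,0,0,0,0,0,0,0,0,0,0,0.9,0,0,0,0,0,0,0.95,0,0,0,0,0,0,0.95]'

```text
clock: 15.13
ee_pos: [508.0, -12.4, 212.6]
orientation: [0.999, 0.048, -0.001, -0.001]
force: [0.2, -0.0, -0.4]
gripper_width: 76.7
```

Emit:
carry_out --deltas '[0,0,0,0,0,0,0.95,0,0,0,0,0,0,0.95,0,0,8,0,0,0,0.95,0,0,15,0,0,0,0.95,0,0,25,0,0,0,0.95]'

```text
clock: 15.55
ee_pos: [507.4, -12.3, 260.3]
orientation: [0.999, 0.048, -0.003, -0.002]
force: [0.6, -0.5, 0.5]
gripper_width: 86.9
```

Emit:
carry_out --deltas '[0,0,35,0,0,0,1,0,0,35,0,0,0,1,0,0,35,0,0,0,1,0,0,25,0,0,0,1,0,0,0,0,0,0,1]'

```text
clock: 15.97
ee_pos: [508.7, -12.4, 396.3]
orientation: [0.999, 0.048, 0.003, -0.001]
force: [1.7, -0.5, 0.7]
gripper_width: 91.2
```

Run:
```python
from h import *
o=status.observe();print(o['ee_pos'],o['orientation'],o['force'])
d=cap('wrist','w11');cap('side','s11')
s=cv2.imread('pics/s11.png');cv2.imwrite('pics/s11c.png',cv2.resize(s[160:240,260:370],None,fx=7,fy=7,interpolation=cv2.INTER_CUBIC))
```

```text
[508.72131873 -12.42866383 396.25282775] [ 9.98835681e-01  4.81609823e-02  2.74566946e-03 -5.13726706e-04] [ 1.73943814 -0.48420349  0.66650901]
```

View pics/w11.png

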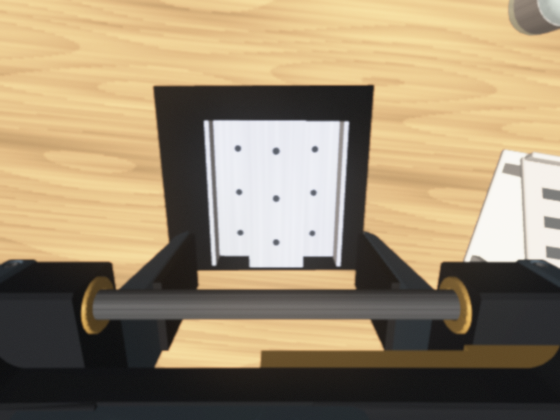

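View pics/s11c.png

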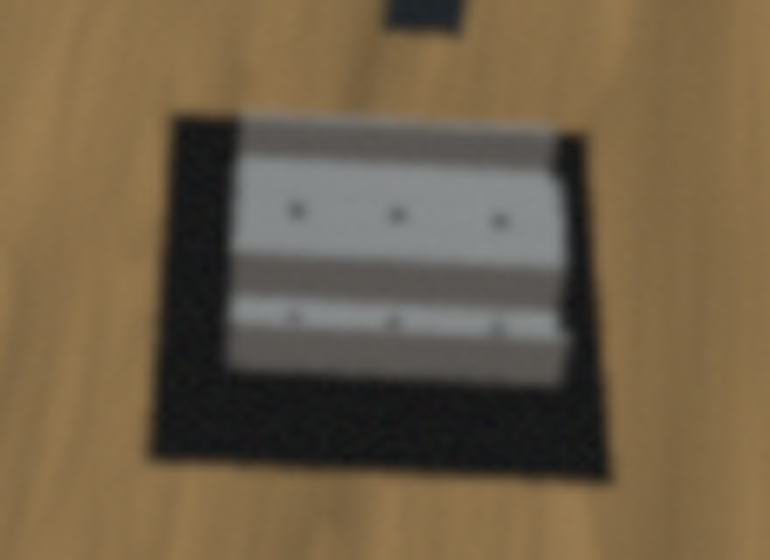

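Run:
```python
from h import *
w=load('w11');s=load('s11')
f=lambda L,z:np.array([atz(w,p,z) for p in L])
for n,L,z in (('base',[(315,149),(313.5,192.5),(312,233)],8),('second',[(238,148.5),(239,192),(240.5,232.5)],8),('third',[(276,151),(276.5,198.5),(276.5,242)],40)):
  P=f(L,z);v=P[0]-P[2];print(n,P.mean(0).round(1),np.degrees(np.arctan2(v[1],v[0])).round(1),np.hypot(*v[:2]).round(1))
S=[((x+.5)/7-.5+260,(y+.5)/7-.5+160) for x,y in [(297,211),(399,216),(501,222)]]
for p,q in zip([(276,151),(276.5,198.5),(276.5,242)],S): print(tri((w,p),(s,q)).round(1))
```

```text
base [509.4 -55.6   8. ] 5.4 100.1
second [501.6  30.7   8. ] 5.4 100.1
third [506.  -12.4  40. ] 5.9 100.1
[556.   -7.1  39.5]
[506.  -12.5  39.2]
[456.1 -17.3  38.6]
```

```bash
python3 -c "
from cell import close_job
print(close_job())"
```

```text
the job is handed in; nothing more can be done
None
```

The job is handed in with the three channels packed on the mat. The task took about 16 s of the allowed 69 s.

- **Second channel:** I gripped it across its outside and set it down open side up beside the first. The wrist camera puts the two centres 86.7 mm apart, a gap of about 27 mm. Both lie at 5.4°, with ends in line to within about 1 mm.
- **Third channel:** I took it off the rack with the tool tilted 30°, levelled it and lowered it astride the two until contact, which came at the expected height. Then I let go.
    - Its centre is within about 1 mm of midway between the other two.
    - It lies about 0.5° off parallel.
    - Its web top measures 39–39.5 mm above the bench from two views, against 40 mm when fully seated.
- **First channel and surroundings:** the first channel moved less than 1 mm. I kept clear of the tube rack, tip box and jar, but did not measure their positions again afterwards. The gripper ended well clear of everything.

No check failed. The cameras disagreed by 1–2 mm, and up to about 3 mm on the rack channel, which is roughly within the stated calibration.

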